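# Brief a heat sink swap by pointing

## Robot

A 6-joint arm with a two-finger parallel gripper is mounted at the origin on a cart in front of the work surface, level with it; the furniture and walls round the work are solid. World frame = base frame: x ahead of the robot, y to its left, z up, the work surface at z = 0. Lengths are in m, angles in rad, forces in N, time in s.
With the tool pointing down it reaches from about 0.25 to 0.725 m from the base axis. Payload 4 kg.
Tool frame: the origin (TCP) lies at the very end of the fingers, on their centre line; the grasp point (between the pads) lies 19 mm behind it; z points along the fingers, y is the line along which they close (so a half turn about z gives the same grasp; the last joint's range is limited). The gripper opens to 85 mm and grips with 20 to 120 N. Pads are 22 mm wide; open, the fingers measure 114 mm over their backs; the gripper's body (76 mm by 85 mm) begins 54 mm behind the grasp point. The pads swing forward as they close: fully open they stand 13 mm farther back than shut.
Start: joints at [-1.196, 0.241, 0.005, 1.335, 0, 1.571], TCP at [0.183, -0.465, 0.231] pointing down, gripper open.
Joint ranges: [-2.72, 2.72], [-1.05, 1.87], [-1.09, 1.28], [-1.99, 2.15], [-1.42, 1.44], [-3.14, 3.14]. Speed limits (rad/s): [2.79, 2.79, 3.14, 3.14, 3.14, 3.14].

## Interface

Orientations are given as a unit quaternion [x, y, z, w].
In Python, from workcell import bot, vision, workorder, boxes_of gives the robot as it stands.
- The arm moves only by the tool send_rows, never from a script. Its argument "motion" is text: rows parted by semicolons, each of 5 numbers parted by spaces: the closure, from -1 (fully open) to 1 (shut), so that 0 is half open, then the shift along the tool's x, y, z in cm, then the turn about the tool's z in rad. In form: claw x y z twist; .... A call has 1 to 5 rows; each row is the pose to reach, as a shift and turn from the pose commanded when the call began, along the tool's axes at that moment; what a row does not reach only later rows make up. A row lasts 1/10 s, in which the tool goes at most 50 mm and 8.59 degrees, less where a joint would pass 70% of its speed; a pose out of reach is approached as far as the arm can. A call with a gripper value outside its range is refused whole. The fingers move at their own pace and stop on an object; the grip force is fixed at half the most. Time passes only in rows, so rows that repeat a pose let the fingers close. It gives the time, the measured TCP pose, the force, the opening and the grip force at its end, in the units of the state.
- bot.get_obs(): the state, without advancing time (a new reading comes with each control period).
- vision.camera(name): name is "scene" or "top"; returns the picture (480x640x3 uint8, red, green, blue); there is no depth.
- vision.camera_model(name): a dict with "fov_y" (degrees; the focal length in pixels is half the picture's height over the tangent of half this angle, whatever the lens; pixels are square), "cx", "cy" (the principal point, pixels), "k1" (the pictures are not rectified: a ray, as slopes to the right and down, at radius r is drawn at 1 + k1 r^2 times it, then the intrinsics apply), "world_from_camera" (4x4, takes a point from camera to world coordinates). Camera axes: x right, y down, z forward; pixel columns grow to the right and rows downward; lengths in m; the calibration is good to about 2 mm. A picture is of the moment at which its call begins. camera_model takes no time and is no camera call.
- workorder.job_done(): hands the job in; it is judged then, once.
Trained networks look in the newest picture that a camera, given by its name, has taken for a name from the list of things; names that differ only in an ending like _2 or _b are one class to them, and where a whole thing is asked for, a point or a joint stands for the part that bears it (a point fixed in the world has none). Each returns a list of dicts, best first, with "conf" (0 to 1); they miss things now and then, are a little off and sometimes report something else, mostly with a low value. They report only what shows in the picture. A call takes as long as a camera call. They do not tell look-alikes from the thing itself.
- boxes_of(camera, target): "rect" ([centre column, centre row, width, height] in pixels, round what is visible of it).
The state is a dict: "clock": time; "joint_pos": joint angles; "joint_vel": joint speeds; "tau": joint torques, N m; "eef_pos": TCP position; "tool_rot": TCP orientation; "ft_force": force on the tool from outside, world axes, zero at the start; "ft_torque": the same for the moment, N m; "grip_width": finger opening in m; "grasp_force": force on a finger pad.
Only numpy, scipy, OpenCV 4.12 (cv2) and the standard library are available. Lean on these libraries where they do the work, as an engineer would, in place of code of your own. Each camera call takes 0.05 s, during which the arm holds its last target. There are 200 camera calls.

## Task

Show the technician how the heat sink is to be swapped by pointing with the fingertips from just above, two to four centimetres over the middle of each thing, and staying there for two seconds: first at the black heat sink fitted on the green carrier board, then at the loose bare-metal finned heat sink that replaces it, and last at the small dropper bottle of adhesive (the short one with a smooth cone nozzle, not the taller bottle with a needle). Finish still pointing at the dropper bottle. Touch nothing on the way and do not move anything.

Things in the scene. Friction and masses are not known exactly. Their poses are not given: they have to be found in the camera images.
- carrier: Green carrier board on short brass feet, 100 x 205 mm, 52 mm high over its tallest part, fixed on the worktop. Origin under its centre at worktop height, z up, long side along its own y. It carries a square black finned heat sink.
- old_sink_top (a point): Centre of the top of the black finned heat sink fitted on the carrier board, 49 mm above the worktop; the heat sink is 54 mm (board x) by 58 mm (board y) and lies at x = -18 mm, y = -35 mm in the board's frame. z up.
- spare_sink: Loose spare heat sink, bare aluminium with thin upright fins, 40 x 40 x 20 mm. Origin at the centre of its underside, z up.
- spare_sink_top (a point): Centre of the top of the spare heat sink, 20 mm above its underside.
- dropper: Loose small off-white dropper bottle of adhesive, standing, 24 mm across, 50 mm tall, smooth body with a cone nozzle; topples easily. Origin at the centre of its underside, z up.
- dropper_top (a point): Tip of the dropper bottle's nozzle, on its axis, 50 mm above its underside.
- needle_bottle: Bystander: loose standing bottle with an amber body, white cap and thin needle on top, 29 x 32 mm, 82 mm tall with the needle. Origin at the centre of its underside, z up.
- module: Bystander: loose dark block-shaped electronic module, 35 x 55 x 32 mm. Origin at the centre of its underside, z up.
- spool: Bystander: loose reel of solder wire standing on its flange, 60 mm across, 43 mm tall. Origin at the centre of its underside, z up. The five loose things stand upright in front of the carrier board, in any order, their centres about 65 mm or more apart. To their right (towards -y) stands a bench oscilloscope about 0.25 m tall: keep the hand clear of it.
There are look-alikes about, which are no part of the job. What is shaped like the dropper but red or turquoise is not meant.

How it is judged:
On the way, in this order (a step that is already met when the one before it is completed fails the run):
1. points at the black heat sink on the carrier board for a second (within 30 mm of its centre, 15 to 85 mm above) (horizontal distance between the grasp point and old_sink_top below 0.03 m and z of the grasp point in the frame of old_sink_top between 0.015 and 0.085 m), for 1 s.
2. then points at the loose spare heat sink for a second (within 25 mm, 15 to 85 mm above) (horizontal distance between the grasp point and spare_sink_top below 0.025 m and z of the grasp point in the frame of spare_sink_top between 0.015 and 0.085 m), for 1 s.
3. then points at the dropper bottle for a second (within 25 mm, 15 to 85 mm above) (horizontal distance between the grasp point and dropper_top below 0.025 m and z of the grasp point in the frame of dropper_top between 0.015 and 0.085 m), for 1 s.
At the end, for the whole second after the job is handed in: Still pointing at the dropper bottle, touching nothing: the point between the finger pads, just behind the fingertips, is 15 to 85 mm above its tip and within 25 mm of its axis. The five loose things are within 6 mm of where they stood and upright within 0.15 rad (all of step 3 and distance of each of spare_sink, dropper, needle_bottle, module, spool from where it was at the start of the episode below 0.006 m and angle between each of spare_sink, dropper, needle_bottle, module, spool's own z axis and vertical below 0.15 rad).
It fails at once if the robot touches something (over 1 N) (contact force between any of the fingers, the arm and anything else above 1 N).
It fails at once if a loose thing is moved by more than 6 mm, lifted or tipped (not (distance of each of spare_sink, dropper, needle_bottle, module, spool from where it was at the start of the episode below 0.006 m and angle between each of spare_sink, dropper, needle_bottle, module, spool's own z axis and vertical below 0.15 rad)).
It also fails if it takes over 48 s, if anything falls off the work surface, if the arm or the gripper's body presses on something with over 40 N, if the wrist force passes 120 N, or if a joint passes its speed limit or range.

## Working session

There is one attempt and no reset: what is moved stays moved. The work goes in short steps, Python scripts to look and compute and a tool call to move; the robot and the scene stay as the last step left them, time stands still between calls to the robot, and variables do not carry over. Pictures are saved under pics/ and viewed, at most 10 in all, crops included, and the job is handed in when it is done.

Besides the shell and the picture viewer there is one more tool, called after "Call:" by a JSON object that holds its "op" and its "data". send_rows: Moves the arm, as the interface text tells. Its arguments: {"type":"object","properties":{"motion":{"type":"string"}},"required":["motion"]}

```bash
mkdir -p pics; cat > h.py <<'E'
import numpy as np, cv2
from workcell import bot, vision, workorder, boxes_of
def K(m):
    f=240/np.tan(np.radians(m["fov_y"])/2); return f
def pix2w(cam,u,v,z):
    m=vision.camera_model(cam); f=K(m); T=np.array(m["world_from_camera"])
    d=np.array([(u-m["cx"])/f,(v-m["cy"])/f]); s=d.copy()
    for _ in range(30): s=d/(1+m["k1"]*(s@s))
    r=T[:3,:3]@np.array([s[0],s[1],1]); o=T[:3,3]
    return o+r*(z-o[2])/r[2]
def w2pix(cam,p):
    m=vision.camera_model(cam); f=K(m); T=np.array(m["world_from_camera"])
    c=T[:3,:3].T@(np.array(p)-T[:3,3]); s=c[:2]/c[2]; s=s*(1+m["k1"]*(s@s))
    return s*f+[m["cx"],m["cy"]]
def shot(cam,name):
    im=vision.camera(cam); cv2.imwrite(f"pics/{name}.png",cv2.cvtColor(im,cv2.COLOR_RGB2BGR)); return im
E
python3 - <<'E'
from h import *
np.set_printoptions(precision=3,suppress=True)
for c in("scene","top"):
    shot(c,c+"0"); print(c,np.array(vision.camera_model(c)["world_from_camera"])[:3])
    for t in("carrier","old_sink_top","spare_sink","dropper","needle_bottle","module","spool"):
        print(t,[(np.round(b["rect"]).tolist(),round(b["conf"],2)) for b in boxes_of(c,t)])
o=bot.get_obs();print(o["clock"],o["eef_pos"],o["tool_rot"],o["ft_force"])
E
```

```text
scene [[-0.65  -0.56   0.515  0.049]
 [-0.76   0.474 -0.444  0.728]
 [ 0.004 -0.679 -0.734  0.701]]
carrier [([329.0, 183.0, 122.0, 87.0], 0.71)]
old_sink_top [([327.0, 185.0, 120.0, 86.0], 0.88)]
spare_sink [([402.0, 288.0, 33.0, 33.0], 0.79)]
dropper [([408.0, 341.0, 16.0, 30.0], 0.77), ([302.0, 280.0, 15.0, 27.0], 0.76), ([302.0, 213.0, 16.0, 20.0], 0.69), ([291.0, 331.0, 19.0, 26.0], 0.55), ([270.0, 208.0, 19.0, 26.0], 0.54)]
needle_bottle [([390.0, 216.0, 20.0, 38.0], 0.79)]
module [([356.0, 324.0, 45.0, 32.0], 0.89), ([350.0, 244.0, 36.0, 47.0], 0.17)]
spool [([350.0, 245.0, 38.0, 46.0], 0.6)]
top [[-0.009 -0.986  0.167  0.331]
 [-1.     0.007 -0.013  0.332]
 [ 0.012 -0.167 -0.986  0.892]]
carrier [([382.0, 163.0, 112.0, 64.0], 0.87)]
old_sink_top [([384.0, 164.0, 117.0, 56.0], 0.73)]
spare_sink []
dropper [([288.0, 239.0, 10.0, 13.0], 0.72), ([251.0, 269.0, 12.0, 12.0], 0.55), ([333.0, 182.0, 12.0, 14.0], 0.5), ([321.0, 163.0, 12.0, 16.0], 0.43)]
needle_bottle [([388.0, 239.0, 21.0, 21.0], 0.81)]
module [([295.0, 291.0, 33.0, 19.0], 0.62)]
spool [([340.0, 233.0, 30.0, 33.0], 0.63)]
0.8 [ 0.183 -0.465  0.231] [0.982 0.186 0.    0.   ] [ 0.418 -0.631  0.982]
```

View pics/top0.png

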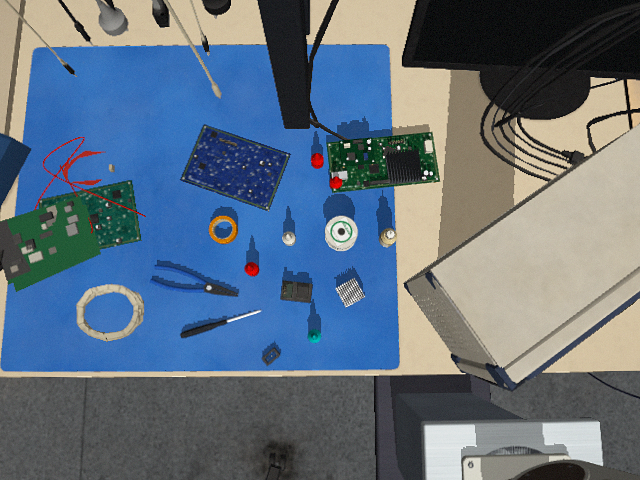

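View pics/scene0.png

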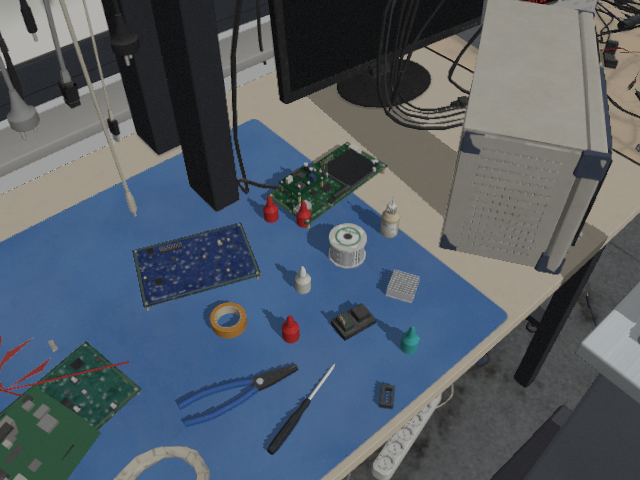

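Top picture: white dropper (288,239), needle bottle (388,236), red look-alikes (251,269), (317,160), (336,183), turquoise one (314,337). The spare sink is at (350,290), the black sink on the board at (405,165), and the module at (296,290). In the scene picture the white dropper is at (302,280), and the scope is on the right.

```bash
python3 - <<'E'
from h import *
np.set_printoptions(precision=3,suppress=True)
P=lambda c,u,v,z:print(c,(u,v),z,pix2w(c,u,v,z))
def tri(a,b):
    # two-ray midpoint
    L=[]
    for c,(u,v) in(("top",a),("scene",b)):
        p=pix2w(c,u,v,0);q=pix2w(c,u,v,.3);d=(q-p)/np.linalg.norm(q-p);L.append((p,d))
    A=sum(np.eye(3)-np.outer(d,d) for p,d in L);r=sum((np.eye(3)-np.outer(d,d))@p for p,d in L)
    return np.linalg.solve(A,r)
print("old");P("top",405,165,.049);P("scene",351,166,.049)
print("spare");P("top",350,290,.015);P("scene",402,288,.01)
print("drop");P("top",288,239,.04);P("scene",302,280,.025)
print("needle");P("top",389,236,.05)
print("module");P("top",296,290,.02);print("spool");P("top",341,233,.043)
print("scope top corners")
for a in((406,284),(512,388),(640,128)): P("top",*a,.25)
print(tri((406,284),(465,135)),tri((512,388),(588,150)))
P("scene",443,245,0);P("scene",548,270,0);P("top",440,350,0.0)
print("pillar");P("scene",215,208,0);P("scene",238,195,0);P("top",288,128,0);P("top",308,125,0)
t=cv2.imread("pics/top0.png");s=cv2.imread("pics/scene0.png")
a=cv2.resize(t[120:320,260:460],(400,400),interpolation=2);b=cv2.resize(s[130:330,250:450],(400,400),interpolation=2)
cv2.imwrite("pics/crop.png",np.hstack([a,b]))
print(np.array(bot.get_obs()["joint_pos"]))
E
```

```text
old
top (405, 165) 0.049 [0.608 0.185 0.049]
scene (351, 166) 0.049 [0.6   0.194 0.049]
spare
top (350, 290) 0.015 [0.385 0.287 0.015]
scene (402, 288) 0.01 [0.379 0.291 0.01 ]
drop
top (288, 239) 0.04 [0.474 0.397 0.04 ]
scene (302, 280) 0.025 [0.477 0.402 0.025]
needle
top (389, 236) 0.05 [0.477 0.218 0.05 ]
module
top (296, 290) 0.02 [0.385 0.384 0.02 ]
spool
top (341, 233) 0.043 [0.484 0.302 0.043]
scope top corners
top (406, 284) 0.25 [0.377 0.224 0.25 ]
top (512, 388) 0.25 [0.242 0.091 0.25 ]
top (640, 128) 0.25 [ 0.596 -0.121  0.25 ]
[0.374 0.225 0.264] [0.254 0.1   0.252]
scene (443, 245) 0 [0.402 0.172 0.   ]
scene (548, 270) 0 [0.258 0.084 0.   ]
top (440, 350) 0.0 [0.276 0.125 0.   ]
pillar
scene (215, 208) 0 [0.711 0.405 0.   ]
scene (238, 195) 0 [0.712 0.356 0.   ]
top (288, 128) 0 [0.7   0.401 0.   ]
top (308, 125) 0 [0.706 0.362 0.   ]
[-1.196  0.241  0.005  1.335  0.     1.571]
```

View pics/crop.png

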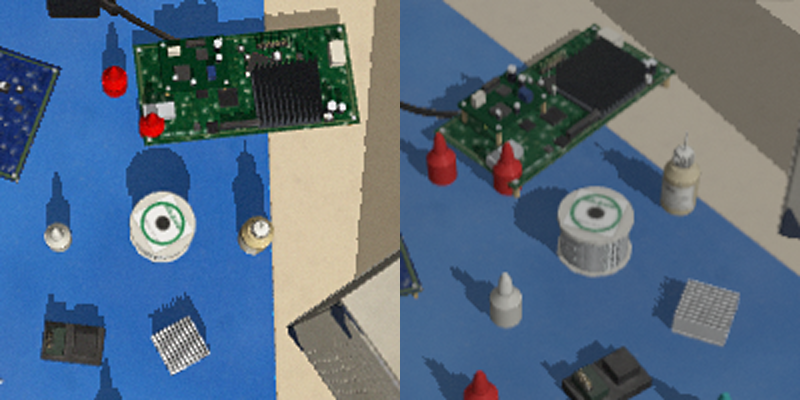

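The crop confirms it: plain white cone dropper at scene (302,280), bare-metal finned spare at top (350,292), and black sink at top (404,166). I'll lift first, with the fingers part-closed.

Call:
{"op": "send_rows", "data": {"motion": "0.6 0 0 -5 0; 0.6 0 0 -10 0; 0.6 0 0 -14 0; 0.6 0 0 -17 0; 0.6 0 0 -17 0"}}

```text
clock: 1.3
eef_pos: [0.1836, -0.4666, 0.4062]
tool_rot: [0.982, 0.186, 0.001, 0.005]
ft_force: [-0.3, -0.4, -0.3]
grip_width: 0.0171
grasp_force: 0.0
```

```bash
python3 - <<'E'
from h import *
np.set_printoptions(precision=3,suppress=True)
def tri(a,b):
    L=[]
    for c,(u,v) in(("top",a),("scene",b)):
        p=pix2w(c,u,v,0);q=pix2w(c,u,v,.3);d=(q-p)/np.linalg.norm(q-p);L.append((p,d))
    A=sum(np.eye(3)-np.outer(d,d) for p,d in L);r=sum((np.eye(3)-np.outer(d,d))@p for p,d in L)
    x=np.linalg.solve(A,r);return x,w2pix("top",x)-a
print(tri((436,265),(465,135)),tri((518,386),(588,155)))
for a in((436,265),(518,386),(640,128)):print(pix2w("top",*a,.25))
print(pix2w("top",406,284,0),pix2w("top",640,128,.25))
o=bot.get_obs();print(o["clock"],o["eef_pos"],o["joint_pos"],o["ft_force"])
e=np.array(o["eef_pos"]);X=np.array([.931,.365]);Y=np.array([.365,-.931])
for n,p in dict(old=(.605,.19),spare=(.381,.292),drop=(.476,.399)).items():
    d=np.array(p)-e[:2];print(n,100*d@X,100*d@Y)
t=cv2.imread("pics/top0.png");cv2.imwrite("pics/crop2.png",cv2.resize(t[80:480,380:640],None,fx=1.5,fy=1.5))
E
```

```text
(array([0.404, 0.176, 0.222]), array([0.572, 0.767])) (array([0.255, 0.087, 0.237]), array([-7.288, -9.427]))
[0.402 0.183 0.25 ]
[0.244 0.083 0.25 ]
[ 0.596 -0.121  0.25 ]
[0.395 0.182 0.   ] [ 0.596 -0.121  0.25 ]
1.3 [ 0.184 -0.467  0.406] [-1.196  0.239  0.454  1.776  0.     1.571] [-0.333 -0.414 -0.322]
old 63.20022498036848 -45.75213841345039
spare 46.06882498036848 -63.42433841345039
drop 58.81882498036848 -69.91853841345039
```

View pics/crop2.png

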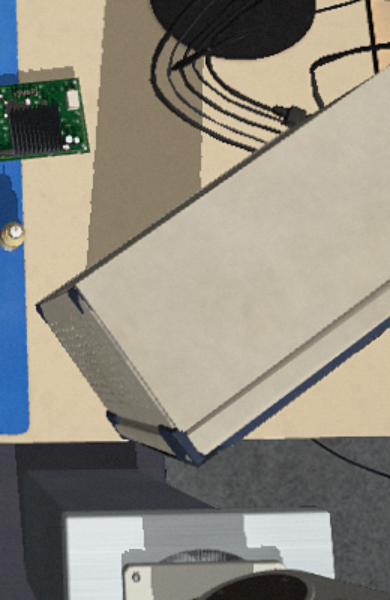

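Call:
{"op": "send_rows", "data": {"motion": "0.6 3 -2.2 0 0; 0.6 6.2 -4.5 0 0; 0.6 9.5 -6.9 0 0; 0.6 12.8 -9.3 0 0; 0.6 16 -11.6 0 0"}}

```text
clock: 1.8
eef_pos: [0.2898, -0.2971, 0.4004]
tool_rot: [0.983, 0.186, -0.0, -0.001]
ft_force: [0.5, -1.0, -0.6]
grip_width: 0.0169
grasp_force: 0.0
```

Call:
{"op": "send_rows", "data": {"motion": "0.6 3.2 -2.3 0 0; 0.6 6.4 -4.6 0 0; 0.6 9.6 -7 0 0; 0.6 12.8 -9.3 0 0; 0.6 16 -11.6 0 0"}}

```text
clock: 2.3
eef_pos: [0.3962, -0.1307, 0.4005]
tool_rot: [0.982, 0.186, -0.0, -0.0]
ft_force: [-0.6, -0.1, -0.4]
grip_width: 0.017
grasp_force: 0.0
```

Call:
{"op": "send_rows", "data": {"motion": "0.6 3.2 -2.3 0 0; 0.6 6.4 -4.6 0 0; 0.6 9.6 -7 0.5 0; 0.6 12.8 -9.3 1 0; 0.6 16 -11.6 1.5 0"}}

```text
clock: 2.8
eef_pos: [0.5027, 0.0358, 0.3852]
tool_rot: [0.982, 0.186, -0.001, -0.0]
ft_force: [-0.0, -0.6, 0.7]
grip_width: 0.0169
grasp_force: 0.0
```

Call:
{"op": "send_rows", "data": {"motion": "0.6 3.2 -2.3 1 0; 0.6 6.4 -4.6 2 0; 0.6 9.6 -7 3 0; 0.6 12.8 -9.3 4 0; 0.6 15.2 -11 5 0"}}

```text
clock: 3.3
eef_pos: [0.604, 0.1945, 0.334]
tool_rot: [0.982, 0.187, -0.001, 0.0]
ft_force: [0.8, -0.3, -0.1]
grip_width: 0.0168
grasp_force: 0.0
```

```bash
python3 - <<'E'
from h import *
np.set_printoptions(precision=3,suppress=True)
o=bot.get_obs();e=np.array(o["eef_pos"]);print(o["clock"],e,o["joint_pos"],o["tool_rot"])
d=np.array([.605,.19])-e[:2];print(100*d@[.931,.365],100*d@[.365,-.931])
a=shot("top","t1");b=shot("scene","s1")
cv2.imwrite("pics/both.png",cv2.cvtColor(np.hstack([a[60:400,200:600],b[0:340,200:600]]),4))
E
```

```text
3.3 [0.604 0.194 0.334] [0.311 0.534 0.702 1.741 0.    3.077] [ 0.982  0.187 -0.001  0.   ]
-0.07145499370292346 0.450881700419213
```

View pics/both.png

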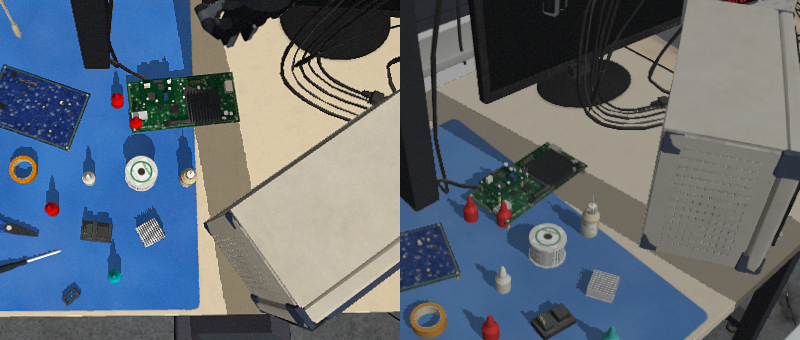

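The top view shows the hand at about (430,85) in the full picture, high above the board side, and the scope is passed. Joint 6 is near its limit, so I'll turn back 0.75 rad while high.

Call:
{"op": "send_rows", "data": {"motion": "0.6 0 0.2 0 -0.14; 0.6 0 0.4 0 -0.28; 0.6 0 0.4 0 -0.43; 0.6 0 0.4 0 -0.58; 0.6 0 0.4 0 -0.72"}}

```text
clock: 3.9
eef_pos: [0.6045, 0.1876, 0.3361]
tool_rot: [0.853, 0.523, -0.0, 0.0]
ft_force: [0.3, 0.1, 0.1]
grip_width: 0.0171
grasp_force: 0.0
```

```bash
cat >> h.py <<'E'
from scipy.spatial.transform import Rotation as Ro
def go(p):
    o=bot.get_obs();e=np.array(o["eef_pos"])
    return np.round(100*Ro.from_quat(o["tool_rot"]).inv().apply(np.array(p)-e),2)
E
python3 - <<'E'
from h import *
np.set_printoptions(precision=3,suppress=True)
o=bot.get_obs();print(o["clock"],o["eef_pos"],o["joint_pos"])
print(go([.605,.19,.087]),w2pix("top",o["eef_pos"]),w2pix("scene",o["eef_pos"]))
E
```

```text
3.9 [0.605 0.188 0.336] [ 0.301  0.529  0.7    1.743 -0.     2.343]
[ 0.26 -0.06 24.91] [440.557  94.144] [359.865   3.389]
```

Call:
{"op": "send_rows", "data": {"motion": "0.6 0.2 0 3 0; 0.6 0.2 0 6.5 0; 0.6 0.2 0 10 0; 0.6 0.2 0 13.5 0; 0.6 0.2 0 15 0"}}

```text
clock: 4.4
eef_pos: [0.6031, 0.1886, 0.182]
tool_rot: [0.854, 0.52, -0.004, -0.001]
ft_force: [-0.5, -0.8, -1.1]
grip_width: 0.0172
grasp_force: 0.0
```

```bash
python3 - <<'E'
from h import *
np.set_printoptions(precision=3,suppress=True)
o=bot.get_obs();print(o["clock"],o["eef_pos"],o["joint_pos"],go([.605,.19,.087]))
a=shot("top","t2");b=shot("scene","s2")
print(w2pix("top",o["eef_pos"]),w2pix("scene",o["eef_pos"]))
cv2.imwrite("pics/both2.png",cv2.cvtColor(np.hstack([a[0:340,240:640],b[0:340,240:640]]),4))
E
```

```text
4.4 [0.603 0.189 0.182] [ 0.303  0.534  0.312  1.356 -0.     2.351] [0.26 0.15 9.5 ]
[416.577 140.715] [355.515  98.186]
```

View pics/both2.png

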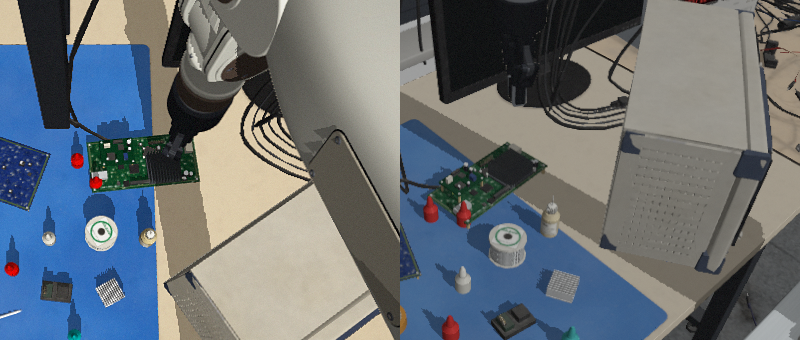

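Hand seen above the black sink, with fingertips at about top (412,152) and scene (355,103). It's clear of the scope and monitor, so I'll descend and hold.

Call:
{"op": "send_rows", "data": {"motion": "0.6 0.2 0.1 2.5 0; 0.6 0.2 0.1 5 0; 0.6 0.2 0.1 7 0; 0.6 0.2 0.1 8.5 0; 0.6 0.2 0.1 9 0"}}

```text
clock: 5.0
eef_pos: [0.6072, 0.191, 0.0959]
tool_rot: [0.854, 0.52, -0.001, -0.0]
ft_force: [0.3, -0.2, 0.9]
grip_width: 0.0174
grasp_force: 0.0
```

```bash
python3 - <<'E'
from h import *
np.set_printoptions(precision=3,suppress=True)
a=shot("top","t3");b=shot("scene","s3");o=bot.get_obs();print(o["clock"],o["eef_pos"],o["ft_force"],go([.605,.19,.089]))
print(w2pix("top",o["eef_pos"]),w2pix("scene",o["eef_pos"]))
cv2.imwrite("pics/both3.png",cv2.cvtColor(np.hstack([cv2.resize(x,None,fx=2,fy=2,interpolation=2) for x in(a[60:260,310:510],b[60:260,260:460])]),4))
E
```

```text
5.1 [0.608 0.191 0.097] [ 1.036 -0.272  0.258] [-0.25 -0.19  0.78]
[405.686 156.181] [350.268 140.996]
```

View pics/both3.png

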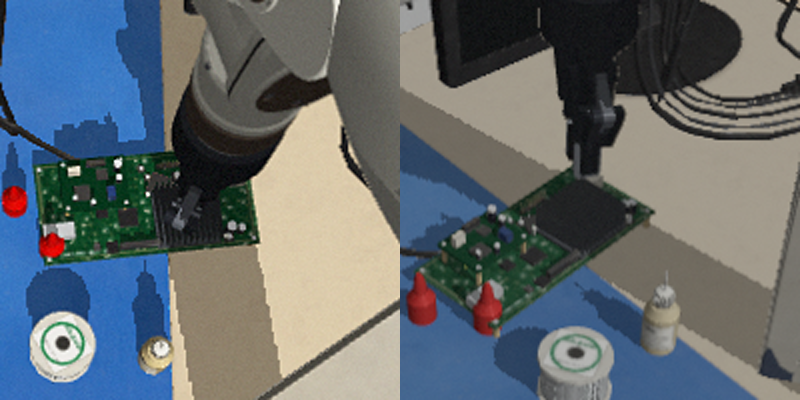

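Fingertips over the middle of the black sink, near finger at top (400,168) and scene (350,147), clear of it. I'll lower 0.8 cm and hold over 2 s.

Call:
{"op": "send_rows", "data": {"motion": "0.6 -0.2 0 0.8 0; 0.6 -0.2 0 0.8 0; 0.6 -0.2 0 0.8 0; 0.6 -0.2 0 0.8 0; 0.6 -0.2 0 0.8 0"}}

```text
clock: 5.6
eef_pos: [0.607, 0.19, 0.0888]
tool_rot: [0.854, 0.52, 0.0, 0.0]
ft_force: [0.5, -0.1, 0.3]
grip_width: 0.0172
grasp_force: 0.0
```

Call:
{"op": "send_rows", "data": {"motion": "0.6 0 0 0 0; 0.6 0 0 0 0; 0.6 0 0 0 0; 0.6 0 0 0 0; 0.6 0 0 0 0"}}

```text
clock: 6.1
eef_pos: [0.6068, 0.1899, 0.0883]
tool_rot: [0.854, 0.52, -0.0, -0.0]
ft_force: [-0.9, 0.3, -0.3]
grip_width: 0.0172
grasp_force: 0.0
```

Call:
{"op": "send_rows", "data": {"motion": "0.6 0 0 0 0; 0.6 0 0 0 0; 0.6 0 0 0 0; 0.6 0 0 0 0; 0.6 0 0 0 0"}}

```text
clock: 6.6
eef_pos: [0.6068, 0.1899, 0.0883]
tool_rot: [0.854, 0.52, 0.0, -0.0]
ft_force: [0.4, 0.8, -0.1]
grip_width: 0.0171
grasp_force: 0.0
```

Call:
{"op": "send_rows", "data": {"motion": "0.6 0 0 0 0; 0.6 0 0 0 0; 0.6 0 0 0 0; 0.6 0 0 0 0; 0.6 0 0 0 0"}}

```text
clock: 7.1
eef_pos: [0.6068, 0.1899, 0.0883]
tool_rot: [0.854, 0.52, 0.0, 0.0]
ft_force: [0.2, -0.1, -0.1]
grip_width: 0.0171
grasp_force: 0.0
```

Call:
{"op": "send_rows", "data": {"motion": "0.6 0 0 0 0; 0.6 0 0 0 0; 0.6 0 0 0 0; 0.6 0 0 0 0; 0.6 0 0 0 0"}}

```text
clock: 7.6
eef_pos: [0.6068, 0.1899, 0.0883]
tool_rot: [0.854, 0.52, 0.0, -0.0]
ft_force: [0.3, -0.2, -0.2]
grip_width: 0.0172
grasp_force: 0.0
```

```bash
python3 - <<'E'
from h import *
o=bot.get_obs();print(o["clock"],o["eef_pos"],o["joint_pos"])
for p in([.60,.19,.25],[.48,.30,.25],[.381,.295,.25],[.381,.295,.058]):print(go(p))
E
```

```text
7.6 [0.60677817 0.1898999  0.08829746] [3.03303624e-01 5.95477915e-01 1.65465382e-01 1.14077471e+00
 8.72948963e-06 2.35006270e+00]
[ -0.3   -0.61 -16.17]
[  3.98 -16.31 -16.17]
[ -1.   -24.88 -16.17]
[ -1.   -24.88   3.03]
```

Call:
{"op": "send_rows", "data": {"motion": "0.6 0 0 -4 0; 0.6 0 0 -8.5 0; 0.6 0 0 -13 0; 0.6 0 0 -17 0; 0.6 0 0 -19 0"}}

```text
clock: 8.1
eef_pos: [0.608, 0.1902, 0.2834]
tool_rot: [0.854, 0.52, 0.003, 0.001]
ft_force: [-0.7, -0.4, -0.2]
grip_width: 0.0168
grasp_force: 0.0
```

Call:
{"op": "send_rows", "data": {"motion": "0.6 0.7 -3 -0.5 0; 0.6 1.5 -6.5 -1 0; 0.6 2.4 -10 -1 0; 0.6 3.3 -13.5 -1 0; 0.6 4 -16.3 -1 0"}}

```text
clock: 8.6
eef_pos: [0.4787, 0.3012, 0.2886]
tool_rot: [0.854, 0.521, 0.0, -0.0]
ft_force: [-0.9, 0.7, -0.6]
grip_width: 0.0172
grasp_force: 0.0
```

Call:
{"op": "send_rows", "data": {"motion": "0.6 -1.2 -2 0 0; 0.6 -2.5 -4.5 0 0; 0.6 -4 -6.8 0 0; 0.6 -5 -8.6 0 0; 0.6 -5 -8.6 0 0"}}

```text
clock: 9.1
eef_pos: [0.3788, 0.2949, 0.2891]
tool_rot: [0.853, 0.521, 0.0, -0.0]
ft_force: [0.7, -0.6, 0.2]
grip_width: 0.0173
grasp_force: 0.0
```

```bash
python3 - <<'E'
from h import *
np.set_printoptions(precision=3,suppress=True)
a=shot("top","t4");b=shot("scene","s4");o=bot.get_obs();print(o["clock"],o["eef_pos"],o["joint_pos"],go([.381,.295,.058]))
print(w2pix("top",o["eef_pos"]),w2pix("scene",o["eef_pos"]))
cv2.imwrite("pics/both4.png",cv2.cvtColor(np.hstack([a[100:440,200:600],b[60:400,200:600]]),4))
E
```

```text
9.2 [0.381 0.295 0.289] [ 0.659  0.186  0.085  1.468 -0.     2.706] [-0.06 -0.02 23.08]
[354.307 279.27 ] [422.431 138.234]
```

View pics/both4.png

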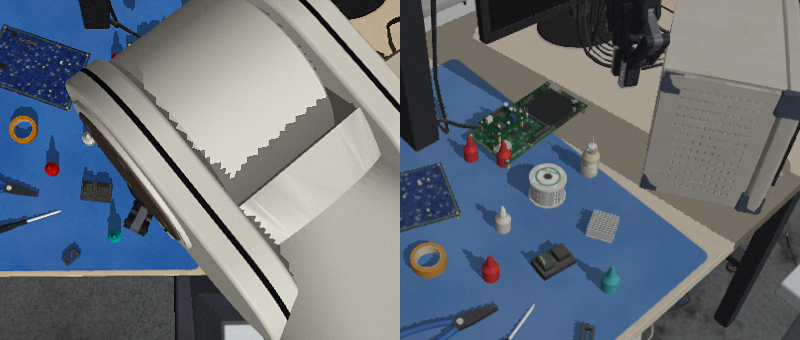

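Scene view: fingertips at (425,140), over the spare sink (402,288) at height; scope corner is well clear. Descend.

Call:
{"op": "send_rows", "data": {"motion": "0.6 0 0 3 0; 0.6 0 0 6 0; 0.6 0 0 9 0; 0.6 0 0 12 0; 0.6 0 0 14 0"}}

```text
clock: 9.7
eef_pos: [0.3813, 0.2944, 0.1458]
tool_rot: [0.854, 0.52, -0.001, 0.0]
ft_force: [0.4, 0.1, 0.7]
grip_width: 0.0171
grasp_force: 0.0
```

Call:
{"op": "send_rows", "data": {"motion": "0.6 0 0 2.5 0; 0.6 0 0 5 0; 0.6 0 0 7.2 0; 0.6 0 0 8.8 0; 0.6 0 0 9 0"}}

```text
clock: 10.2
eef_pos: [0.3805, 0.2939, 0.0559]
tool_rot: [0.854, 0.52, -0.002, 0.0]
ft_force: [-0.1, 0.1, 0.5]
grip_width: 0.0169
grasp_force: 0.0
```

```bash
python3 - <<'E'
from h import *
np.set_printoptions(precision=3,suppress=True)
b=shot("scene","s5");o=bot.get_obs();print(o["clock"],o["eef_pos"],go([.381,.292,.055]))
e=np.array(o["eef_pos"]);print(w2pix("scene",e),w2pix("scene",[e[0],e[1],.02]))
cv2.imwrite("pics/s5c.png",cv2.cvtColor(cv2.resize(b[160:360,280:480],None,fx=3,fy=3,interpolation=2),4))
E
```

```text
10.25 [0.381 0.294 0.057] [-0.21  0.11  0.18]
[402.612 268.136] [400.046 284.092]
```

View pics/s5c.png

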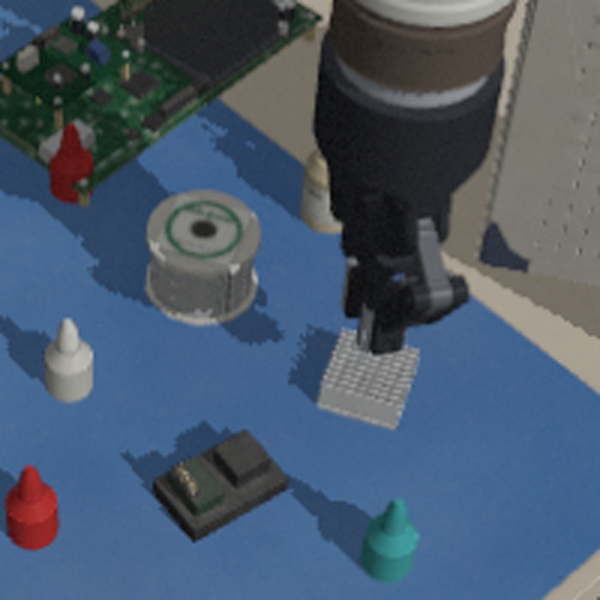

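Fingertips seen at scene (404,275), just above the spare sink's top (403,284) and within a few mm of its middle. Hold 2 s.

Call:
{"op": "send_rows", "data": {"motion": "0.6 0 0 0 0; 0.6 0 0 0 0; 0.6 0 0 0 0; 0.6 0 0 0 0; 0.6 0 0 0 0"}}

```text
clock: 10.75
eef_pos: [0.3811, 0.2953, 0.0588]
tool_rot: [0.854, 0.52, 0.0, -0.0]
ft_force: [-0.7, -0.5, 0.5]
grip_width: 0.0171
grasp_force: 0.0
```

Call:
{"op": "send_rows", "data": {"motion": "0.6 0 0 0 0; 0.6 0 0 0 0; 0.6 0 0 0 0; 0.6 0 0 0 0; 0.6 0 0 0 0"}}

```text
clock: 11.25
eef_pos: [0.3809, 0.2951, 0.0583]
tool_rot: [0.854, 0.52, -0.0, -0.0]
ft_force: [-0.2, 0.9, -0.7]
grip_width: 0.0169
grasp_force: 0.0
```

Call:
{"op": "send_rows", "data": {"motion": "0.6 0 0 0 0; 0.6 0 0 0 0; 0.6 0 0 0 0; 0.6 0 0 0 0; 0.6 0 0 0 0"}}

```text
clock: 11.75
eef_pos: [0.3809, 0.2951, 0.0583]
tool_rot: [0.854, 0.52, -0.0, -0.0]
ft_force: [-0.3, -0.4, 0.2]
grip_width: 0.0174
grasp_force: 0.0
```

Call:
{"op": "send_rows", "data": {"motion": "0.6 0 0 0 0; 0.6 0 0 0 0; 0.6 0 0 0 0; 0.6 0 0 0 0; 0.6 0 0 0 0"}}

```text
clock: 12.25
eef_pos: [0.3809, 0.2951, 0.0583]
tool_rot: [0.854, 0.52, -0.0, 0.0]
ft_force: [0.1, 0.3, 0.1]
grip_width: 0.017
grasp_force: 0.0
```

Call:
{"op": "send_rows", "data": {"motion": "0.6 0 0 -4 0; 0.6 0 0 -8 0; 0.6 0 0 -12 0; 0.6 0 0 -14 0; 0.6 0 0 -14 0"}}

```text
clock: 12.75
eef_pos: [0.3828, 0.2966, 0.202]
tool_rot: [0.854, 0.52, 0.004, -0.0]
ft_force: [-0.4, 0.5, -0.3]
grip_width: 0.0171
grasp_force: 0.0
```

```bash
python3 - <<'E'
from h import *
o=bot.get_obs();print(o["clock"],o["eef_pos"])
print(go([.476,.399,.13]))
for z in(.05,):print(pix2w("scene",302.7,267,z),pix2w("top",289,235,z))
E
```

```text
12.75 [0.38276599 0.29657257 0.20201422]
[13.33  3.57  7.31]
[0.47934208 0.39818488 0.05      ] [0.47990745 0.39441008 0.05      ]
```

Call:
{"op": "send_rows", "data": {"motion": "0.6 3 0.9 0 0; 0.6 6.5 1.9 0 0; 0.6 10 2.9 0 0; 0.6 12.5 3.6 0 0; 0.6 13.5 3.9 0 0"}}

```text
clock: 13.25
eef_pos: [0.4782, 0.3984, 0.1956]
tool_rot: [0.854, 0.521, -0.001, 0.0]
ft_force: [1.0, 0.3, -0.4]
grip_width: 0.017
grasp_force: 0.0
```

Call:
{"op": "send_rows", "data": {"motion": "0.6 0 0 2.5 0; 0.6 0 0 5 0; 0.6 0 0 7.5 0; 0.6 0 0 9.5 0; 0.6 0 0 11 0"}}

```text
clock: 13.75
eef_pos: [0.4758, 0.3959, 0.0846]
tool_rot: [0.854, 0.52, -0.003, 0.0]
ft_force: [1.0, -0.0, 0.3]
grip_width: 0.0169
grasp_force: 0.0
```

```bash
python3 - <<'E'
from h import *
b=shot("scene","s6");o=bot.get_obs();print(o["clock"],o["eef_pos"],o["joint_pos"][5],go([.478,.397,.086]))
e=np.array(o["eef_pos"]);print(w2pix("scene",e),w2pix("scene",[e[0],e[1],.05]))
cv2.imwrite("pics/s6c.png",cv2.cvtColor(cv2.resize(b[160:360,220:420],None,fx=3,fy=3,interpolation=2),4))
E
```

```text
13.8 [0.47470652 0.39499722 0.08222875] 2.7407470596037675 [ 0.33  0.2  -0.38]
[306.0249394  253.05061866] [306.45210614 267.78883462]
```

View pics/s6c.png

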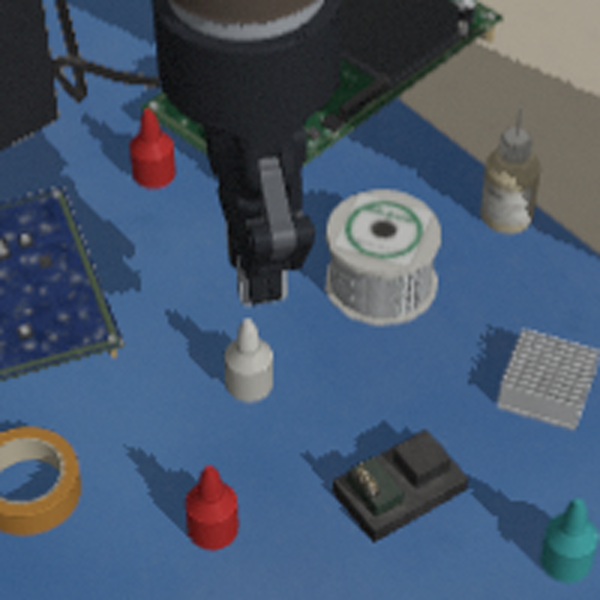

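Fingertips at scene (307,260) sit just above the dropper's nozzle (303,267), everything undisturbed. Hold over 2 s, then hand in.

Call:
{"op": "send_rows", "data": {"motion": "0.6 0.2 0.1 0 0; 0.6 0.2 0.1 0 0; 0.6 0.2 0.1 0 0; 0.6 0.2 0.1 0 0; 0.6 0.2 0.1 0 0"}}

```text
clock: 14.3
eef_pos: [0.4795, 0.3988, 0.0891]
tool_rot: [0.854, 0.52, 0.001, -0.0]
ft_force: [0.1, -0.3, -0.1]
grip_width: 0.0171
grasp_force: 0.0
```

Call:
{"op": "send_rows", "data": {"motion": "0.6 0 0 0 0; 0.6 0 0 0 0; 0.6 0 0 0 0; 0.6 0 0 0 0; 0.6 0 0 0 0"}}

```text
clock: 14.8
eef_pos: [0.4792, 0.3985, 0.0883]
tool_rot: [0.854, 0.52, -0.0, 0.0]
ft_force: [0.4, 0.3, 0.2]
grip_width: 0.017
grasp_force: 0.0
```

Call:
{"op": "send_rows", "data": {"motion": "0.6 0 0 0 0; 0.6 0 0 0 0; 0.6 0 0 0 0; 0.6 0 0 0 0; 0.6 0 0 0 0"}}

```text
clock: 15.3
eef_pos: [0.4792, 0.3985, 0.0883]
tool_rot: [0.854, 0.52, 0.0, 0.0]
ft_force: [0.6, -0.4, 0.4]
grip_width: 0.017
grasp_force: 0.0
```

Call:
{"op": "send_rows", "data": {"motion": "0.6 0 0 0 0; 0.6 0 0 0 0; 0.6 0 0 0 0; 0.6 0 0 0 0; 0.6 0 0 0 0"}}

```text
clock: 15.8
eef_pos: [0.4792, 0.3985, 0.0883]
tool_rot: [0.854, 0.52, -0.0, 0.0]
ft_force: [0.7, -0.5, 0.1]
grip_width: 0.0169
grasp_force: 0.0
```

Call:
{"op": "send_rows", "data": {"motion": "0.6 0 0 0 0; 0.6 0 0 0 0; 0.6 0 0 0 0; 0.6 0 0 0 0; 0.6 0 0 0 0"}}

```text
clock: 16.3
eef_pos: [0.4792, 0.3985, 0.0883]
tool_rot: [0.854, 0.52, -0.0, 0.0]
ft_force: [-0.6, 0.5, -0.9]
grip_width: 0.017
grasp_force: 0.0
```

```bash
python3 -c "
from h import *
print(bot.get_obs()['eef_pos'],workorder.job_done())"
```

```text
the job is handed in; nothing more can be done
[0.47917932 0.39852226 0.08827454] None
```

The job is handed in (no verdict came back): the arm pointed for at least 2 s each at the black heat sink, the bare-metal spare and the white dropper, and finished still over the dropper at 16.3 s, with no sign in the force readings or pictures of touching or moving anything.

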